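Hand in a chestpiece: slide tray home, ring the counter bell

ROBOT

A 6-joint arm with a two-finger parallel gripper is mounted at the origin on the work surface. World frame = base frame: x ahead of the robot, y to its left, z up, the work surface at z = 0. Lengths are in m, angles in rad, forces in N, time in s.
With the tool pointing down it reaches from about 0.225 to 0.875 m from the base axis. Payload 3.4 kg.
Tool frame: the origin (TCP) lies between the finger pads; the fingertips stand 22 mm ahead of it and the grasp point (between the pads) lies 3 mm ahead of it (manip.finger_overhang is the distance from the TCP to the fingertips, in m); z points along the fingers, y is the line along which they close (so a half turn about z gives the same grasp; the last joint's range is limited). The gripper opens to 85 mm and grips with 20 to 120 N. Pads are 22 mm wide; open, the fingers measure 114 mm over their backs; the gripper's body (76 mm by 85 mm) begins 54 mm behind the grasp point. The pads swing forward as they close: fully open they stand 13 mm farther back than shut.
Start: joints at [1.145, 0.276, 1.505, -0, 1.361, -0.121], TCP at [0.173, 0.549, 0.253] pointing down, gripper open.
Joint ranges: [-2.89, 2.89], [-0.75, 2.08], [0.22, 2.7], [-1.18, 4.32], [0.11, 2.71], [-2.7, 2.7]. Speed limits (rad/s): [2.57, 2.57, 3.14, 3.14, 3.14, 3.14].

INTERFACE

Orientations are given as a unit quaternion [w, x, y, z].
In Python, from rig import get_state, eyes, order, manip gives the robot as it stands.
- The arm moves only by the tool drive_tool, never from a script. Its argument "rows" is a list of rows, each a list of 4 numbers: the shift along the tool's x, y, z in units of 25 mm (1.0 is 25 mm), then the turn about the tool's z in units of 6 degrees (1.0 is 6 degrees). A call has exactly 8 rows; each row is the pose to reach, as a shift and turn from the pose commanded when the call began, along the tool's axes at that moment; what a row does not reach only later rows make up. A row lasts 1/12 s, in which the tool goes at most 41.7 mm and 7.16 degrees, less where a joint would pass 70% of its speed; a pose out of reach is approached as far as the arm can. A call with a gripper value outside its range is refused whole. "grip" is the finger opening in mm, from 0 to 85.4, set as the call begins (left out, the last holds). The fingers move at their own pace and stop on an object; "newtons" is the grip in N (left out, the last holds). Time passes only in rows, so rows that repeat a pose let the fingers close, or fill a call up. It gives the time, the measured TCP pose, the force, the opening and the grip force at its end, in the units of the state.
- get_state(): the state, without advancing time (a new reading comes with each control period).
- eyes.get_image(name): name is "side" or "top"; returns (picture, depth): 420x560x3 uint8, red, green, blue; 420x560 float32, m along the optical axis (not along the pixel's ray), 0 where there is no reading.
- eyes.camera_info(name): a dict with "fx", "fy", "cx", "cy" (pixels), "R" (3x3) and "t" (3): a world point X has camera coordinates R X + t. Camera axes: x right, y down, z forward; pixel columns grow to the right and rows downward; lengths in m; the calibration is good to about 2 mm. A picture is of the moment at which its call begins. camera_info takes no time and is no camera call.
- order.sign_off(): hands the job in; it is judged then, once.
The state is a dict: "clock": time; "qpos": joint angles; "qd": joint speeds; "effort": joint torques, N m; "position": TCP position; "ee_rot": TCP orientation; "contact_force": force on the tool from outside, world axes, zero at the start; "moment": the same for the moment, N m; "width": finger opening in m; "gripper_force": force on a finger pad.
Only numpy, scipy, OpenCV 4.12 (cv2) and the standard library are available. Lean on these libraries where they do the work, as an engineer would, in place of code of your own. Each camera call takes 0.05 s, during which the arm holds its last target. There are 200 camera calls.

TASK

Hand in the returned chestpiece: with the fingertips, push the wooden slide tray in under the enamel counter until it is fully home, without touching or upsetting the things in it. Then ring for the clerk by pressing the plunger of the domed counter bell lightly with the fingertips, let it spring back and draw the hand clear. Do not pick up or shift the bell, and leave everything else on the counter untouched.

Things in the scene. Friction and masses are not known exactly. Their poses are not given: they have to be found in the camera images.
- tray (a joint): How far the wooden slide tray is drawn out towards the robot, m: 0 = fully home at its stop, 0.14 = fully out; starts 0.05 to 0.10 out. About 2 N slides it and it stays where left. Tray 280 mm long x 340 wide; front board 18 thick, from 4 to 61 mm above the bench (to 48 in the 110 mm wide finger notch in its middle); other walls up to 44 mm, floor top 18 mm above the bench.
- tray_front (a point): Centre of the outer face of the tray's front board (the face towards the robot), 30 mm above the bench, moving with the tray. Its x axis is level, square to the board and points into the counter (the way home); y along the board to the left, z up. With the tray home this face still stands 60 mm in front of the counter's front edge.
- counter: Raised counter of white enamelled steel with a dark rim, fixed on the bench: top 300 mm deep x 660 wide, top surface 150 mm and underside 130 mm above the bench; drawer pedestals on each side, an opening 380 mm wide between them where the tray runs. Origin: at bench height under the middle of its front edge; x goes away from the robot, y left, z up.
- bell: Bright metal counter bell, not fastened: dark round base 85 mm across, dome 82 mm across with a gap beneath, top nut at 51.5 mm, slim spring plunger in the middle of the top, 64.5 mm high in all. It stands in one of three places along the front of the counter top, about 135 mm apart; the paperweight and the dish have the other two. Origin: middle of its underside, z up.
- plunger_top (a point): Centre of the top of the bell's plunger (a button 14 mm across), 64.5 mm above the bell's underside when up, and going down with it.
- plunger (a joint): How far the bell's plunger is pressed down, m: 0 = up, 0.006 = bottomed; it rings at 0.004. Spring: about 1 N to start, 3 N at the ring, 4 N at the bottom; it springs back by itself.
- chestpiece: Returned two-headed stethoscope chestpiece, nickel-plated, lying in the tray on its 45 mm wide diaphragm head, 33 mm bell cup upward, 30 mm high, with a thin stem reaching 42 mm to one side. Origin: middle of its underside.
- pill_bottle: Green glass pill bottle with a cap, 42 mm wide, 80 mm high, standing in the tray. Origin: middle of its underside.
- paperweight: Cast-iron paperweight: round, 76 mm across, low, with a ball knob 28 mm wide on top, 55 mm high. Origin: middle of its underside. Stands on the counter top.
- dish: Bone-white ceramic dish, 86 mm across the rim, 24 mm high, open, holding small dark ear tips. Origin: middle of its underside. Stands on the counter top.
- stamp: Rubber stamp: wooden block 34 x 66 mm with a turned handle, 73 mm high. Origin: middle of its underside. Stands on the back part of the counter top.
- penpot: Metal pen pot 66 mm across, 85 mm high, pens to 150 mm. Origin: middle of its underside. Stands on the back part of the counter top.
- hammer: Reflex hammer with a rubber head, about 200 mm long along its y axis, 22 mm high. Origin: underside, near the middle of its length. Lies on the back part of the counter top.
Not all that is in view belongs to the job. Leave any blue look-alike of the bell alone.

How it is judged:
By the outcome, as a careful person would: the job done as asked, in the order asked, and still so for the second after the job is handed in, with the robot touching nothing.
It also fails if it takes over 48 s, if anything falls off the work surface, if the arm or the gripper's body presses on something with over 40 N, if the wrist force passes 120 N, or if a joint passes its speed limit or range.

## Working session

There is one attempt and no reset: what is moved stays moved. The work goes in short steps, Python scripts to look and compute and a tool call to move; the robot and the scene stay as the last step left them, time stands still between calls to the robot, and variables do not carry over. Pictures are saved under pics/ and viewed, at most 10 in all, crops included, and the job is handed in when it is done.

Besides the shell and the picture viewer there is one more tool, called after ">>>" as name(argument=value, ...) on one line, values as JSON. drive_tool: Moves the arm, as the interface text tells. Its arguments: {"type":"object","properties":{"rows":{"type":"array","items":{"type":"array","items":{"type":"number"}}},"grip":{"type":"number"},"newtons":{"type":"number"}},"required":["rows"]}

```bash
mkdir -p pics; ls; python3 - <<'E'
from rig import get_state, eyes, order, manip
import numpy as np,cv2
s=get_state();print(s['clock'],s['position'],s['ee_rot'],s['contact_force'],s['width'],manip.finger_overhang)
for n in('side','top'):
    p,d=eyes.get_image(n);cv2.imwrite(f'pics/{n}0.png',p[:,:,::-1]);np.savez(f'pics/{n}0.npz',p=p,d=d)
    c=eyes.camera_info(n);print(n,c, -np.array(c['R']).T@c['t'])
E
```

```text
pics
0.0 [0.17236459 0.54805261 0.25245362] [-2.56886512e-04  1.51821781e-01  9.88407469e-01 -8.69482011e-04] [-0.59337448 -0.65875988 -0.19201819] 0.0854585103459804 0.022
side {'fx': 429.97025293725613, 'fy': 429.97025293725613, 'cx': 279.719949427917, 'cy': 209.9891831143545, 'R': array([[-0.99154406, -0.12975376, -0.00208317],
       [-0.076312  ,  0.59598976, -0.79935767],
       [ 0.10496121, -0.79243938, -0.60085187]]), 't': array([0.60261343, 0.20847376, 0.88818506])} [0.52020184 0.65777595 0.7015681 ]
top {'fx': 436.5830683259011, 'fy': 436.5830683259011, 'cx': 266.4777618057074, 'cy': 216.36709341771962, 'R': array([[ 0.00645885, -0.99996154,  0.00593379],
       [-0.99569081, -0.00697999, -0.09247214],
       [ 0.09251001, -0.00531096, -0.99569759]]), 't': array([-0.07390026,  0.65035849,  1.01362336])} [ 0.55426298 -0.06397461  1.06984089]
```

View pics/top0.png

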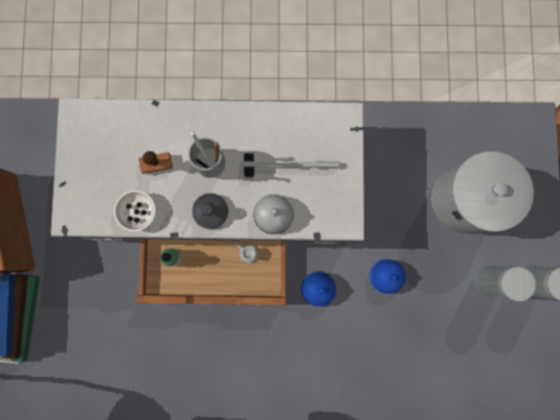

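View pics/side0.png

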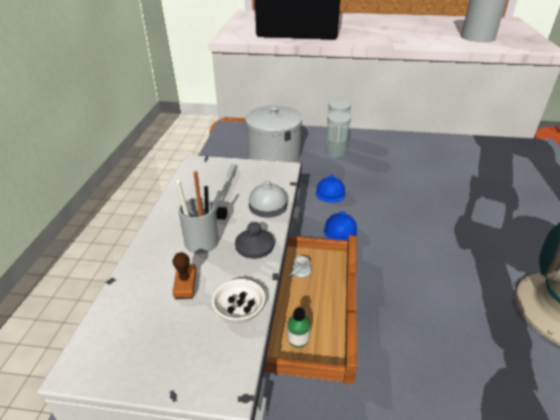

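Top view: the wooden tray spans (140–286, 240–304), with its front board at row ~300. The bell candidates are the bright metal dome at (273,214), the dark iron knobbed round at (210,210), which is the paperweight, and the blue domes at (318,289) and (388,276), which are look-alikes on the bench. The silver dome at (273,214) fits: it is bright metal and stands on the counter's front row. I'll confirm it in a crop and measure.

```bash
cat > h.py <<'E'
import numpy as np,cv2
from rig import get_state, eyes
def cloud(n,d):
    c=eyes.camera_info(n);v,u=np.mgrid[:d.shape[0],:d.shape[1]]
    P=np.stack([(u-c['cx'])/c['fx']*d,(v-c['cy'])/c['fy']*d,d],-1)
    W=(P-c['t'])@np.array(c['R']);W[d<=0]=np.nan
    return W
def ray(n,u,v,z):
    c=eyes.camera_info(n);R=np.array(c['R']);o=-R.T@c['t']
    r=R.T@[(u-c['cx'])/c['fx'],(v-c['cy'])/c['fy'],1];return o+r*(z-o[2])/r[2]
def proj(n,X):
    c=eyes.camera_info(n);p=np.array(c['R'])@X+c['t'];return c['fx']*p[0]/p[2]+c['cx'],c['fy']*p[1]/p[2]+c['cy']
E
python3 - <<'E'
from h import *
im={}
for n in('top','side'):
    f=np.load(f'pics/{n}0.npz');p,d=f['p'],f['d'];W=cloud(n,d);im[n]=p
    hsv=cv2.cvtColor(p,cv2.COLOR_RGB2HSV);H,S,V=cv2.split(hsv)
    z=W[...,2]
    # counter
    m=(abs(z-.15)<.006)&(S<40)&(V>100); m=cv2.morphologyEx(m.astype('u1'),cv2.MORPH_OPEN,np.ones((5,5)))
    print(n,'counter z',np.median(z[m>0]),cv2.minAreaRect(W[m>0][:,:2].astype('f4')))
    # front board top
    m=(H<14)&(S>120)&(z>.04)&(z<.07)&(W[...,1]>-.3)&(W[...,1]<.25)&(W[...,0]<.55)
    k,l,st,ce=cv2.connectedComponentsWithStats(m.astype('u1'));i=1+st[1:,4].argmax()
    q=W[l==i];t=q[q[:,2]>.055];print('tray',st[i],t[:,2].max(),cv2.minAreaRect(t[:,:2].astype('f4')))
    for y in np.arange(t[:,1].min()+.01,t[:,1].max(),.03):
        b=t[abs(t[:,1]-y)<.008]
        if len(b)>3: print('  y %.3f x %.4f..%.4f'%(y,*np.percentile(b[:,0],[3,97])))
    # bell
    u,v=dict(top=(273,214),side=(268,198))[n]
    r=np.zeros(d.shape,bool);r[v-28:v+28,u-28:u+28]=1
    b=r&(z>.175);q=W[b];print('bell zmax',np.nanmax(z[b]),'bbox',q.min(0),q.max(0))
    for lo,hi in((.185,.195),(.195,.203),(.206,.22)):
        q=W[r&(z>lo)&(z<hi)];print(lo,len(q),q.mean(0) if len(q) else '', cv2.minEnclosingCircle(q[:,:2].astype('f4')) if len(q)>3 else '')
a=cv2.resize(im['top'][175:255,95:335],(720,240),interpolation=cv2.INTER_CUBIC)
b=cv2.resize(im['side'][150:330,190:370],(360,360),interpolation=cv2.INTER_CUBIC)
o=np.zeros((600,720,3),'u1');o[:240]=a;o[240:,:360]=b
c=cv2.resize(im['top'][184:244,243:303],(360,360),interpolation=cv2.INTER_CUBIC);o[240:,360:]=c
cv2.imwrite('pics/c.png',o[:,:,::-1])
E
```

```text
top counter z 0.15197340943339532 ((0.7416921257972717, -0.11927217245101929), (1.006501317024231, 0.30119431018829346), 89.55712890625)
tray [ 137  258  149   47 1428] 0.06868334826577364 ((0.4564238488674164, 0.05660400539636612), (0.3345976173877716, 0.016344120725989342), 89.58417510986328)
  y -0.101 x 0.4478..0.4632
  y -0.071 x 0.4474..0.4634
  y -0.041 x 0.4497..0.4631
  y -0.011 x 0.4495..0.4630
  y 0.109 x 0.4508..0.4646
  y 0.139 x 0.4508..0.4643
  y 0.169 x 0.4506..0.4642
  y 0.199 x 0.4506..0.4643
bell zmax 0.21933187799017861 bbox [ 0.60523183 -0.12128387  0.17500182] [ 0.68359166 -0.0450172   0.21933188]
0.185 457 [ 0.64254423 -0.0822111   0.19055376] ((0.645143449306488, -0.08272671699523926), 0.03561653196811676)
0.195 380 [ 0.64438571 -0.08302909  0.19790254] ((0.6446284651756287, -0.08214541524648666), 0.025960268452763557)
0.206 38 [ 0.64440333 -0.08229255  0.214938  ] ((0.6444591879844666, -0.08230803906917572), 0.006853168364614248)
side counter z 0.15092155874482627 ((0.7414770722389221, -0.11639845371246338), (1.0033737421035767, 0.3016241788864136), 89.48625946044922)
tray [ 296  236   61  137 1743] 0.06513314472384098 ((0.4564802944660187, 0.05880163609981537), (0.3376389145851135, 0.017586998641490936), 89.5550765991211)
  y -0.100 x 0.4482..0.4617
  y -0.070 x 0.4485..0.4637
  y -0.040 x 0.4487..0.4637
  y -0.010 x 0.4488..0.4636
  y 0.110 x 0.4502..0.4648
  y 0.140 x 0.4484..0.4648
  y 0.170 x 0.4487..0.4659
  y 0.200 x 0.4490..0.4660
bell zmax 0.2168683787985728 bbox [ 0.60692739 -0.10351317  0.17501056] [0.68384312 0.05609891 0.21686838]
0.185 265 [ 0.64268698 -0.06630599  0.19036432] ((0.645020604133606, -0.07903619855642319), 0.03403592109680176)
0.195 191 [ 0.64458787 -0.06940247  0.19798989] ((0.6495963335037231, -0.025880740955471992), 0.07827626913785934)
0.206 34 [ 0.64446316 -0.07185729  0.21248406] ((0.6488062143325806, -0.017470194026827812), 0.07061489671468735)
```

View pics/c.png

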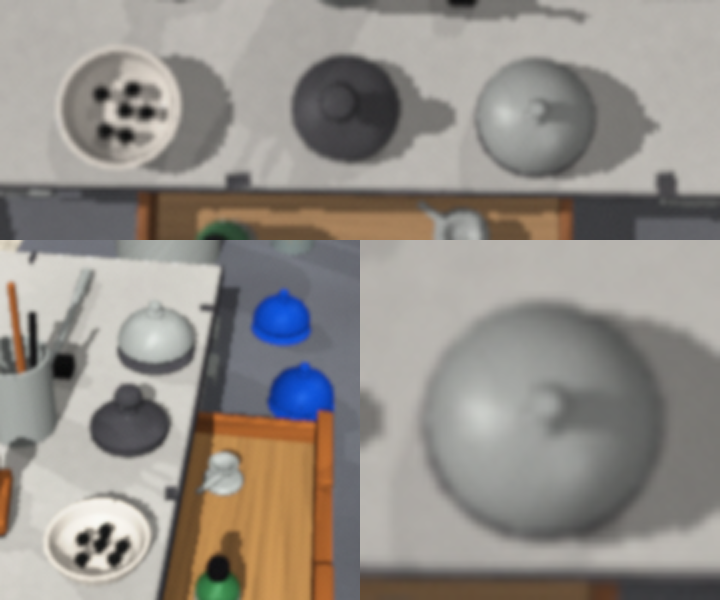

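The crop confirms it: the bright silver dome with a slim button (crop (548,405), i.e. top px ~(274,211.5)) on a dark base is the bell. The dark iron knob at (210,210) is the paperweight. The plunger measures (0.6445, −0.0825) and about 0.215 high, against an expected 0.2145. The tray front face is at x≈0.449, y≈0.058, and its yaw is about −0.45°.

```bash
cat >> h.py <<'E'
from scipy.spatial.transform import Rotation as Ro
def units(T,tx_deg):
    """units from measured pose to world TCP target T with tool x axis at tx_deg"""
    s=get_state();q=s['ee_rot'];R=Ro.from_quat([q[1],q[2],q[3],q[0]]).as_matrix()
    a=np.degrees(np.arctan2(R[1,0],R[0,0]));dt=-((tx_deg-a+180)%360-180)
    print('t %.2f'%s['clock'],'pos',s['position'].round(4),'ang %.2f'%a,'tilt',R[:,2].round(4),'F',np.round(s['contact_force'],2),'j',np.round(s['qpos'],2))
    print('units',(R.T@(np.array(T)-s['position'])/.025).round(2),'turn',round(dt/6,2))
E
python3 - <<'E'
from h import *
print('plunger ray',ray('top',274.3,211.5,.2145))
f=np.load('pics/top0.npz');W=cloud('top',f['d']);
# counter front edge per y: last high pixel per column
for u in(80,120,170,240,330,350):
    c=W[:,u];ok=np.where((abs(c[:,2]-.151)<.008))[0];print(u,c[ok[-1]].round(4))
units([.40,.0585,.253],179.5)
E
```

```text
plunger ray [ 0.64346918 -0.08388355  0.2145    ]
80 [0.5934 0.322  0.1517]
120 [0.5919 0.2384 0.1511]
170 [0.5924 0.1329 0.154 ]
240 [ 0.5912 -0.0138  0.1565]
330 [ 0.5886 -0.2032  0.1493]
350 [ 0.5888 -0.2452  0.1502]
t 0.10 pos [0.1724 0.5481 0.2525] ang 162.54 tilt [-7.0e-04 -1.5e-03 -1.0e+00] F [ 0.14  0.47 -0.32] j [ 1.15  0.28  1.51  0.    1.36 -0.12]
units [-14.56 -15.95   0.  ] turn -2.83
```

>>> drive_tool(rows=[[-0.7,-0.8,0,-0.2],[-1.7,-1.9,0,-0.6],[-2.8,-3.0,0,-1],[-3.8,-4.2,0,-1.4],[-4.9,-5.3,0,-1.8],[-5.9,-6.5,0,-2.2],[-7.0,-7.6,0,-2.6],[-8.0,-8.8,0,-2.83]], grip=0, newtons=20)

```text
clock: 0.77
position: [0.2978, 0.277, 0.2531]
ee_rot: [0.0, 0.003, 1.0, 0.0]
contact_force: [1.1, -0.6, -0.0]
width: 0.0002
gripper_force: 0.0
```

```bash
python3 -c "
from h import *
units([.40,.0585,.15],179.5)"
```

```text
t 0.77 pos [0.2978 0.277  0.2531] ang 179.66 tilt [ 4.e-04  1.e-04 -1.e+00] F [ 1.08 -0.64 -0.03] j [ 0.58  0.02  1.82 -0.    1.3  -0.99]
units [-4.14 -8.72  4.13] turn 0.03
```

>>> drive_tool(rows=[[-0.6,-1.2,0.3,0.03],[-1.1,-2.4,0.8,0.03],[-1.7,-3.7,1.4,0.03],[-2.3,-4.9,2.1,0.03],[-2.9,-6.2,2.8,0.03],[-3.5,-7.5,3.5,0.03],[-3.9,-8.4,4.1,0.03],[-3.9,-8.6,4.1,0.03]])

```text
clock: 1.43
position: [0.393, 0.0597, 0.1484]
ee_rot: [-0.002, 0.008, 1.0, -0.001]
contact_force: [-0.6, 0.7, -0.6]
width: 0.0
gripper_force: 0.0
```

```bash
python3 -c "
from h import *
units([.42,.0585,.047],179.5)"
```

```text
t 1.43 pos [0.393  0.0597 0.1484] ang 179.11 tilt [-0.0039 -0.0013 -1.    ] F [-0.58  0.7  -0.56] j [-0.02  0.1   2.02 -0.    1.02 -1.58]
units [-1.09 -0.03  4.05] turn -0.06
```

>>> drive_tool(rows=[[0,0,0.5,0],[0,0,1.2,0],[0,0,2.0,0],[0,0,2.8,0],[0,0,3.5,0],[-0.1,0,3.9,0],[-0.3,0,4.05,0],[-0.5,0,4.05,0]])

```text
clock: 2.1
position: [0.4051, 0.0631, 0.0491]
ee_rot: [-0.001, 0.006, 1.0, 0.0]
contact_force: [0.0, 0.3, 0.6]
width: -0.0001
gripper_force: 0.0
```

```bash
python3 - <<'E'
from h import *
units([.438,.0585,.047],179.5)
a,_=eyes.get_image('side');b,_=eyes.get_image('top')
o=np.hstack([cv2.resize(a[200:400,260:400],(420,600)),cv2.resize(b[220:330,120:320],(380,209)).repeat(1,0) if 0 else cv2.copyMakeBorder(cv2.resize(b[220:330,120:320],(380,209)),0,391,0,0,0)])
cv2.imwrite('pics/d.png',o[:,:,::-1])
E
```

```text
t 2.10 pos [0.4051 0.0631 0.0491] ang 179.36 tilt [-1.9e-03  3.0e-04 -1.0e+00] F [0.04 0.28 0.61] j [-0.02  0.27  2.14  0.    0.74 -1.58]
units [-1.32 -0.17  0.08] turn -0.02
```

View pics/d.png

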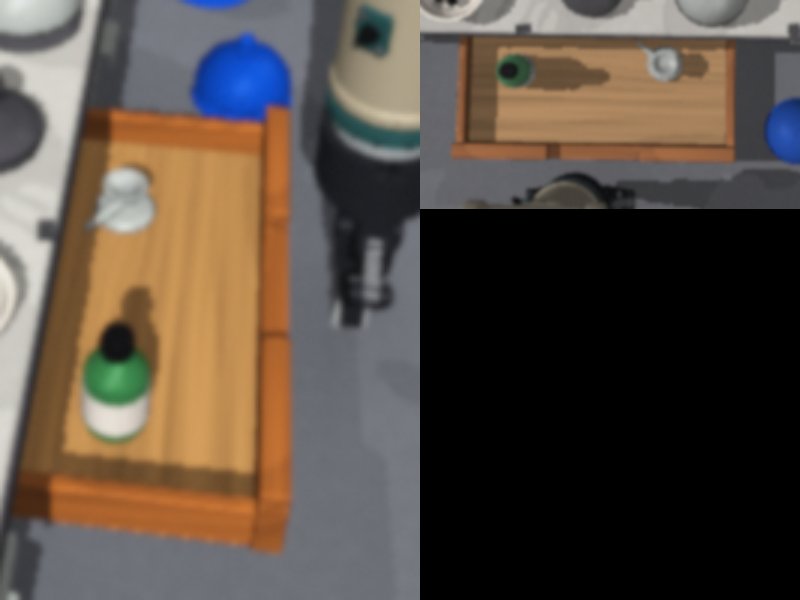

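The closed fingers stand in front of the notch, in the middle of the board, and clear of everything. Next I'll approach and push slowly.

>>> drive_tool(rows=[[-0.15,-0.05,0.03,0],[-0.3,-0.1,0.06,0],[-0.45,-0.15,0.08,0],[-0.6,-0.15,0.08,0],[-0.75,-0.15,0.08,0],[-0.9,-0.15,0.08,0],[-1.0,-0.15,0.08,0],[-1.06,-0.15,0.08,0]])

```text
clock: 2.87
position: [0.4325, 0.0586, 0.0476]
ee_rot: [0.0, 0.006, 1.0, 0.0]
contact_force: [-0.1, -0.0, 0.2]
width: -0.0001
gripper_force: 0.0
```

>>> drive_tool(rows=[[-0.05,0,0,0],[-0.1,0,0,0],[-0.15,0,0,0],[-0.2,0,0,0],[-0.25,0,0,0],[-0.3,0,0,0],[-0.36,0,0,0],[-0.42,0,0,0]])

```text
clock: 3.53
position: [0.4421, 0.0586, 0.0474]
ee_rot: [-0.0, 0.006, 1.0, 0.0]
contact_force: [-1.7, -0.1, -1.8]
width: -0.0005
gripper_force: 1.1
```

>>> drive_tool(rows=[[-0.06,0,0,0],[-0.12,0,0,0],[-0.18,0,0,0],[-0.24,0,0,0],[-0.31,0,0,0],[-0.38,0,0,0],[-0.45,0,0,0],[-0.52,0,0,0]])

```text
clock: 4.2
position: [0.4556, 0.0584, 0.0475]
ee_rot: [-0.0, 0.006, 1.0, 0.0]
contact_force: [-2.8, 1.7, -0.7]
width: 0.0002
gripper_force: 1.1
```

```bash
python3 -c "
from h import *
units([.518,.058,.047],179.5)"
```

```text
t 4.20 pos [0.4556 0.0584 0.0475] ang 179.34 tilt [-0.e+00  1.e-04 -1.e+00] F [-2.85  1.66 -0.74] j [-0.02  0.33  2.04  0.    0.78 -1.58]
units [-2.5   0.01  0.02] turn -0.03
```

>>> drive_tool(rows=[[-0.07,0,0,0],[-0.14,0,0,0],[-0.21,0,0,0],[-0.28,0,0,0],[-0.35,0,0,0],[-0.42,0,0,0],[-0.49,0,0,0],[-0.56,0,0,0]])

```text
clock: 4.87
position: [0.4697, 0.0582, 0.0476]
ee_rot: [0.0, 0.006, 1.0, 0.0]
contact_force: [-1.6, 0.7, -1.9]
width: 0.0003
gripper_force: 1.1
```

>>> drive_tool(rows=[[-0.07,0,0,0],[-0.14,0,0,0],[-0.21,0,0,0],[-0.28,0,0,0],[-0.35,0,0,0],[-0.42,0,0,0],[-0.49,0,0,0],[-0.56,0,0,0]])

```text
clock: 5.53
position: [0.4837, 0.0581, 0.0475]
ee_rot: [0.0, 0.006, 1.0, 0.0]
contact_force: [-2.2, 0.3, -0.6]
width: 0.0001
gripper_force: 1.1
```

>>> drive_tool(rows=[[-0.07,0,0,0],[-0.14,0,0,0],[-0.21,0,0,0],[-0.28,0,0,0],[-0.35,0,0,0],[-0.42,0,0,0],[-0.49,0,0,0],[-0.56,0,0,0]])

```text
clock: 6.2
position: [0.4977, 0.0579, 0.0476]
ee_rot: [0.0, 0.006, 1.0, 0.0]
contact_force: [-1.4, 1.3, -0.8]
width: -0.0003
gripper_force: 1.1
```

```bash
python3 - <<'E'
from h import *
units([.520,.058,.047],179.5)
p,d=eyes.get_image('side');W=cloud('side',d);H,S,V=cv2.split(cv2.cvtColor(p,cv2.COLOR_RGB2HSV));z=W[...,2]
t=W[(H<14)&(S>120)&(z>.055)&(z<.066)&(W[...,1]>-.12)&(W[...,1]<.24)&(W[...,0]<.59)]
for y in (-.09,-.06,-.03,.0,.14,.17,.2):
    b=t[abs(t[:,1]-y)<.008]
    if len(b)>3: print('  y %.3f x %.4f..%.4f'%(y,*np.percentile(b[:,0],[3,97])))
E
```

```text
t 6.20 pos [0.4977 0.0579 0.0476] ang 179.33 tilt [ 1.e-04  1.e-04 -1.e+00] F [-1.4   1.33 -0.83] j [-0.02  0.38  1.95  0.    0.82 -1.58]
units [-0.89  0.01  0.02] turn -0.03
  y 0.000 x 0.5179..0.5245
  y 0.140 x 0.5103..0.5256
  y 0.170 x 0.5107..0.5256
  y 0.200 x 0.5108..0.5264
```

>>> drive_tool(rows=[[-0.07,0,0,0],[-0.14,0,0,0],[-0.21,0,0,0],[-0.28,0,0,0],[-0.35,0,0,0],[-0.42,0,0,0],[-0.49,0,0,0],[-0.56,0,0,0]])

```text
clock: 6.92
position: [0.5118, 0.0577, 0.0476]
ee_rot: [0.0, 0.006, 1.0, 0.0]
contact_force: [-2.6, 0.5, 1.6]
width: -0.0001
gripper_force: 1.1
```

>>> drive_tool(rows=[[-0.05,0,0,0],[-0.09,0,0,0],[-0.13,0,0,0],[-0.16,0,0,0],[-0.19,0,0,0],[-0.22,0,0,0],[-0.25,0,0,0],[-0.28,0,0,0]])

```text
clock: 7.58
position: [0.5185, 0.0576, 0.0476]
ee_rot: [0.0, 0.006, 1.0, 0.0]
contact_force: [-2.3, -0.1, 0.7]
width: 0.0002
gripper_force: 1.0
```

>>> drive_tool(rows=[[-0.02,0,0,0],[-0.04,0,0,0],[-0.06,0,0,0],[-0.08,0,0,0],[-0.1,0,0,0],[-0.12,0,0,0],[-0.14,0,0,0],[-0.16,0,0,0]])

```text
clock: 8.25
position: [0.5221, 0.0576, 0.0475]
ee_rot: [-0.0, 0.006, 1.0, 0.0]
contact_force: [-3.6, -1.0, 2.4]
width: -0.0001
gripper_force: 1.7
```

>>> drive_tool(rows=[[-0.01,0,0,0],[-0.02,0,0,0],[-0.03,0,0,0],[-0.04,0,0,0],[-0.05,0,0,0],[-0.06,0,0,0],[-0.07,0,0,0],[-0.08,0,0,0]])

```text
clock: 8.92
position: [0.5222, 0.0576, 0.0474]
ee_rot: [-0.002, 0.006, 1.0, 0.0]
contact_force: [-7.1, 0.3, 5.1]
width: -0.0
gripper_force: 3.7
```

>>> drive_tool(rows=[[-0.02,0,0,0],[-0.04,0,0,0],[-0.06,0,0,0],[-0.08,0,0,0],[-0.1,0,0,0],[-0.1,0,0,0],[-0.1,0,0,0],[-0.1,0,0,0]])

```text
clock: 9.58
position: [0.5223, 0.0576, 0.047]
ee_rot: [-0.005, 0.006, 1.0, 0.0]
contact_force: [-11.0, -0.0, 8.6]
width: 0.0004
gripper_force: 5.5
```

It's against a firm stop: 11 N with no travel. Backing off now.

>>> drive_tool(rows=[[0.1,0,0,0],[0.2,0,0,0],[0.4,0,0,0],[0.7,0,0,0],[1.2,0,0,0],[1.9,0,0,0],[2.7,0,0,0],[3.4,0,0,0]])

```text
clock: 10.25
position: [0.4414, 0.0585, 0.0477]
ee_rot: [0.001, 0.006, 1.0, 0.0]
contact_force: [-1.2, 0.3, 0.1]
width: -0.0002
gripper_force: 0.0
```

>>> drive_tool(rows=[[0.5,0,-0.5,0],[0.7,0.1,-1.5,0],[0.7,0.1,-2.7,0],[0.7,0.1,-4.0,0],[0.7,0.1,-5.3,0],[0.7,0.1,-6.6,0],[0.7,0.1,-7.8,0],[0.7,0.1,-8.8,0]])

```text
clock: 10.92
position: [0.4252, 0.0612, 0.2703]
ee_rot: [0.002, 0.006, 1.0, 0.0]
contact_force: [0.3, 0.6, -0.5]
width: -0.0003
gripper_force: 0.0
```

```bash
python3 - <<'E'
from h import *
units([.6445,-.0825,.275],179.5)
P={}
for n in('side','top'):
    p,d=eyes.get_image(n);P[n]=p;W=cloud(n,d);H,S,V=cv2.split(cv2.cvtColor(p,cv2.COLOR_RGB2HSV));z=W[...,2]
    t=W[(H<14)&(S>120)&(z>.055)&(z<.068)&(W[...,1]>-.12)&(W[...,1]<.24)&(W[...,0]<.59)]
    for y in (-.09,-.05,.0,.13,.16,.2):
        b=t[abs(t[:,1]-y)<.008]
        if len(b)>3: print(n,'y %.3f x %.4f..%.4f'%(y,*np.percentile(b[:,0],[3,97])))
    q=W[(z>.206)&(z<.222)&(abs(W[...,0]-.6445)<.02)&(abs(W[...,1]+.0825)<.02)]
    print('plunger',len(q),np.median(q,0) if len(q) else '',q[:,2].max() if len(q) else '')
o=np.vstack([P['top'][100:320,100:400],cv2.resize(P['side'][150:400,160:400],(300,312))])
cv2.imwrite('pics/e.png',o[:,:,::-1])
E
```

```text
t 10.92 pos [0.4252 0.0612 0.2703] ang 179.34 tilt [ 0.005  0.    -1.   ] F [ 0.29  0.6  -0.55] j [-0.02  0.04  1.76  0.    1.34 -1.58]
units [-8.84 -5.65 -0.14] turn -0.03
side y -0.090 x 0.5337..0.5497
side y -0.050 x 0.5333..0.5492
side y 0.000 x 0.5346..0.5494
side y 0.130 x 0.5351..0.5498
side y 0.160 x 0.5349..0.5500
side y 0.200 x 0.5353..0.5507
plunger 33 [ 0.64429014 -0.07878205  0.21315156] 0.21649007179046517
top y -0.090 x 0.5337..0.5497
top y -0.050 x 0.5334..0.5494
top y 0.000 x 0.5354..0.5491
top y 0.130 x 0.5357..0.5506
top y 0.160 x 0.5366..0.5504
top y 0.200 x 0.5364..0.5501
plunger 39 [ 0.64429147 -0.08318367  0.21488518] 0.2195315819244324
```

View pics/e.png

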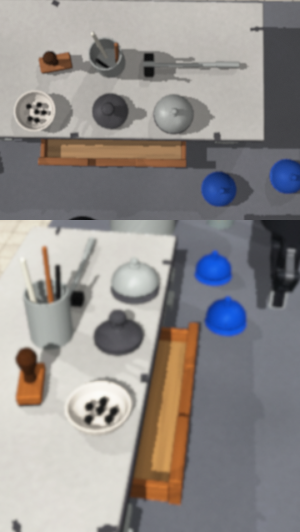

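Top and side views: the tray is home and its board is square (face ~0.534). The bell and the other things are where they were. Next I'll go above the plunger at (0.6445, −0.082).

>>> drive_tool(rows=[[-0.8,-0.5,-0.14,0],[-1.9,-1.2,-0.14,0],[-3.0,-1.9,-0.14,0],[-4.1,-2.6,-0.14,0],[-5.3,-3.4,-0.14,0],[-6.5,-4.2,-0.14,0],[-7.5,-4.9,-0.14,0],[-8.2,-5.3,-0.14,0]])

```text
clock: 11.68
position: [0.6301, -0.0761, 0.2691]
ee_rot: [0.0, 0.007, 1.0, -0.0]
contact_force: [0.5, 0.8, 0.2]
width: -0.0001
gripper_force: 0.0
```

>>> drive_tool(rows=[[-0.3,-0.15,0,0],[-0.5,-0.28,0,0],[-0.6,-0.34,0,0],[-0.64,-0.34,0,0],[-0.64,-0.34,0,0],[-0.64,-0.34,0,0],[-0.64,-0.34,0,0],[-0.64,-0.34,0,0]])

```text
clock: 12.35
position: [0.6434, -0.0818, 0.2715]
ee_rot: [0.0, 0.006, 1.0, 0.0]
contact_force: [0.3, 0.4, 0.1]
width: -0.0002
gripper_force: 0.0
```

```bash
python3 -c "
from h import *
units([.6445,-.0820,.2395],179.5)"
```

```text
t 12.35 pos [ 0.6434 -0.0818  0.2715] ang 179.37 tilt [ 5.e-04  0.e+00 -1.e+00] F [0.27 0.36 0.12] j [-0.23  0.38  1.31  0.    1.46 -1.79]
units [-0.04 -0.01  1.28] turn -0.02
```

>>> drive_tool(rows=[[-0.03,0,0.2,0],[-0.03,0,0.5,0],[-0.03,0,0.8,0],[-0.03,0,1.05,0],[-0.03,0,1.2,0],[-0.03,0,1.26,0],[-0.03,0,1.26,0],[-0.03,0,1.26,0]])

```text
clock: 13.02
position: [0.6447, -0.0824, 0.2395]
ee_rot: [0.0, 0.006, 1.0, 0.0]
contact_force: [0.5, 0.1, -0.5]
width: 0.0001
gripper_force: 0.0
```

```bash
python3 - <<'E'
from h import *
units([.6445,-.0820,.2365],179.5)
p,d=eyes.get_image('side')
cv2.imwrite('pics/f.png',cv2.resize(p[130:230,210:330],(720,600),interpolation=cv2.INTER_CUBIC)[:,:,::-1])
print(proj('side',[.6445,-.082,.2145]))
E
```

```text
t 13.02 pos [ 0.6447 -0.0824  0.2395] ang 179.33 tilt [ 1.e-04  1.e-04 -1.e+00] F [ 0.52  0.06 -0.52] j [-0.23  0.4   1.36  0.    1.39 -1.79]
units [0.01 0.02 0.12] turn -0.03
(np.float64(267.0686968506761), np.float64(180.56248997766573))
```

View pics/f.png

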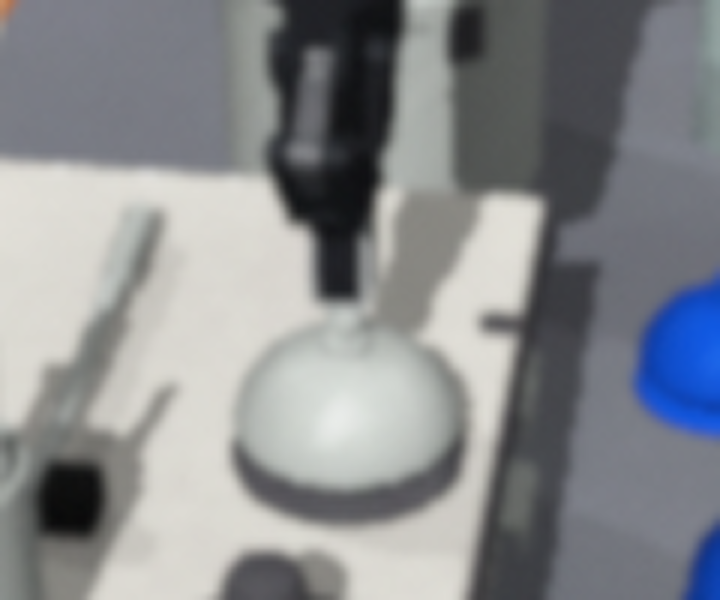

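The fingertips stand right over the plunger (crop (340,305)) with a few mm of gap. Next I'll press gently.

>>> drive_tool(rows=[[0,0,0.03,0],[0,0,0.06,0],[0,0,0.09,0],[0,0,0.12,0],[0,0,0.14,0],[0,0,0.16,0],[0,0,0.18,0],[0,0,0.2,0]])

```text
clock: 13.73
position: [0.6447, -0.0824, 0.2348]
ee_rot: [0.0, 0.006, 1.0, -0.0]
contact_force: [-0.5, -0.0, 2.2]
width: 0.0
gripper_force: 0.8
```

>>> drive_tool(rows=[[0,0,0.02,0],[0,0,0.04,0],[0,0,0.06,0],[0,0,0.08,0],[0,0,0.1,0],[0,0,0.1,0],[0,0,0.1,0],[0,0,0.1,0]])

```text
clock: 14.4
position: [0.6447, -0.0823, 0.2322]
ee_rot: [0.0, 0.006, 1.0, 0.0]
contact_force: [-0.0, -0.4, 2.6]
width: -0.0
gripper_force: 1.5
```

>>> drive_tool(rows=[[0,0,0.01,0],[0,0,0.02,0],[0,0,0.03,0],[0,0,0.04,0],[0,0,0.05,0],[0,0,0.05,0],[0,0,0.05,0],[0,0,0.05,0]])

```text
clock: 15.07
position: [0.6447, -0.0823, 0.2309]
ee_rot: [0.0, 0.006, 1.0, 0.0]
contact_force: [0.7, -0.0, 3.5]
width: 0.0003
gripper_force: 1.8
```

Contact force is about 3.5 N and the plunger is about 5 mm down, past the ring point and not bottomed. Now I'll draw straight up and clear.

>>> drive_tool(rows=[[0,0,-0.05,0],[0,0,-0.12,0],[0,0,-0.2,0],[0,0,-0.35,0],[0,0,-0.7,0],[0,0,-1.3,0],[0,0,-2.0,0],[0,0,-2.8,0]])

```text
clock: 15.73
position: [0.644, -0.0822, 0.3008]
ee_rot: [-0.001, 0.006, 1.0, 0.0]
contact_force: [0.4, -0.1, -0.5]
width: -0.0002
gripper_force: 0.0
```

>>> drive_tool(rows=[[0.6,0,-0.3,0],[1.6,0,-0.3,0],[2.7,0,-0.3,0],[3.9,0,-0.3,0],[5.1,0,-0.3,0],[6.2,0,-0.3,0],[7.2,0,-0.3,0],[7.8,0,-0.3,0]])

```text
clock: 16.4
position: [0.4466, -0.0796, 0.3088]
ee_rot: [-0.001, 0.006, 1.0, 0.0]
contact_force: [-0.8, -0.2, 0.1]
width: 0.0001
gripper_force: 0.0
```

>>> drive_tool(rows=[[0,0,0,0],[0,0,0,0],[0,0,0,0],[0,0,0,0],[0,0,0,0],[0,0,0,0],[0,0,0,0],[0,0,0,0]])

```text
clock: 17.07
position: [0.4499, -0.0801, 0.308]
ee_rot: [-0.0, 0.006, 1.0, 0.0]
contact_force: [-0.1, 0.5, -0.8]
width: -0.0002
gripper_force: 0.0
```

```bash
python3 - <<'E'
from h import *
units([.4,0,.3],179.5)
P={}
for n in('side','top'):
    p,d=eyes.get_image(n);P[n]=p;W=cloud(n,d);z=W[...,2]
    q=W[(z>.206)&(z<.222)&(abs(W[...,0]-.6445)<.02)&(abs(W[...,1]+.0825)<.02)]
    print('plunger',len(q),np.median(q,0),q[:,2].max())
    H,S,V=cv2.split(cv2.cvtColor(p,cv2.COLOR_RGB2HSV))
    t=W[(H<14)&(S>120)&(z>.055)&(z<.068)&(abs(W[...,1]-.16)<.04)&(W[...,0]<.59)];print(np.percentile(t[:,0],[3,97]))
o=np.vstack([P['top'][100:320,100:400],cv2.resize(P['side'][150:400,160:400],(300,312))])
cv2.imwrite('pics/g.png',o[:,:,::-1])
E
```

```text
t 17.07 pos [ 0.4499 -0.0801  0.308 ] ang 179.35 tilt [-5.e-04  3.e-04 -1.e+00] F [-0.11  0.47 -0.8 ] j [-0.33  0.07  1.63  0.    1.44 -1.89]
units [2.03 3.18 0.32] turn -0.03
plunger 33 [ 0.64427425 -0.07920043  0.21260841] 0.21656332218639865
[0.53512454 0.55019377]
plunger 40 [ 0.64418916 -0.08228984  0.21520918] 0.2190900125442383
[0.53650276 0.55047165]
```

View pics/g.png

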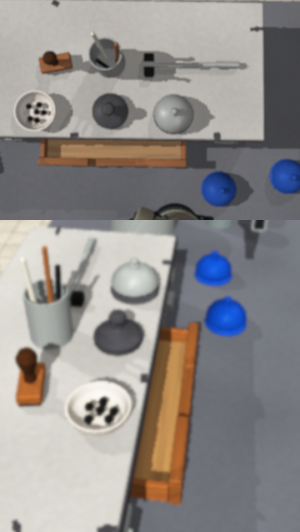

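The tray is still home, the bell hasn't moved and its plunger is back up. The hand is clear.

```bash
python3 -c "
from rig import order
print(order.sign_off())"
```

```text
the job is handed in; nothing more can be done
None
```

I pushed the tray home to its stop, then pressed the bell's plunger about 5 mm (past its 4 mm ring point); it sprang back, the bell didn't move, the hand is clear, and the job was handed in at about 17 s. The tray's contents are hidden under the counter and weren't checked after the slow push.

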